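# Bolt down the solvent chest's hatch

### The arm

A 6-joint arm with a two-finger parallel gripper is mounted at the origin on the work surface. World frame = base frame: x ahead of the robot, y to its left, z up, the work surface at z = 0. Lengths are in m, angles in rad, forces in N, time in s.
With the tool pointing down it reaches from about 0.35 to 0.875 m from the base axis. Payload 4.2 kg.
Tool frame: the origin (TCP) lies midway between the tips of the shut fingers; the grasp point (between the pads) lies 19 mm behind it; z points along the fingers, y is the direction in which the jaws open and shut (so a half turn about z gives the same grasp; the last joint's range is limited). The gripper opens to 87 mm and grips with 3 to 60 N. Pads are 19 mm wide; open, the fingers measure 117 mm over their backs; the gripper's body (75 mm by 190 mm) begins 51 mm behind the grasp point.
Start: joints at [1.604, 0.385, 0.008, 0, -1.194, -0.259], TCP at [0.14, 0.609, 0.223] pointing down, gripper open.
Joint ranges: [-3.14, 3.14], [-1.21, 2.06], [-1.07, 1.41], [-3.16, 2.05], [-2.99, -0.16], [-3.1, 3.1]. Speed limits (rad/s): [2.79, 2.79, 3.14, 3.14, 3.14, 3.14].

### API

Orientations are given as a 3x3 rotation matrix whose columns are the frame's x, y, z axes.
In Python, from station import manip, vision gives the robot as it stands.
- The arm moves only by the tool drive_tool, never from a script. Its argument "targets" is one flat list of numbers, 7 for each row, row after row: the turn, a rotation vector about the world's x, y, z in degrees, then the shift along the world's x, y, z in mm, then the finger opening in mm, from 0 to 87. A call has 1 to 20 rows; each row shifts and turns the pose as measured when the row begins; what a row does not reach is not made up. A row lasts 1/10 s, in which the tool goes at most 50 mm and 8.59 degrees, less where a joint would pass 70% of its speed; a pose out of reach is approached as far as the arm can. A call is refused whole if a number of a shift passes 50 or a number of a turn 8.59, either way. A call with a gripper value outside its range is refused whole. The fingers move at their own pace and stop on an object; the grip force is fixed at half the most. Time passes only in rows, so rows that do not move let the fingers close. It gives the time, the measured TCP pose, the force and the opening at its end, in the units of the state.
- manip.get_state(): the state, without advancing time (a new reading comes with each control period).
- vision.capture(name): name is "side" or "top"; returns (picture, depth): 400x640x3 uint8, red, green, blue; 400x640 float32, m along the optical axis (not along the pixel's ray), 0 where there is no reading.
- vision.calibration(name): a dict with "K" (3x3 intrinsics, pixels), "k1" (the pictures are not rectified: a ray, as slopes to the right and down, at radius r is drawn at 1 + k1 r^2 times it, then the intrinsics apply), "origin" and "orientation" of the camera in the world. Camera axes: x right, y down, z forward; pixel columns grow to the right and rows downward; lengths in m; the calibration is good to about 2 mm. A picture is of the moment at which its call begins. calibration takes no time and is no camera call.
- manip.job_done(): hands the job in, once; it reports no verdict.
The state is a dict: "time_s": time; "q": joint angles; "qvel": joint speeds; "joint_torque": joint torques, N m; "eef_pos": TCP position; "tool_rot": TCP orientation; "contact_force": force on the tool from outside, world axes, zero at the start; "torque": the same for the moment, N m; "width": finger opening in m.
Only numpy, scipy, OpenCV 4.12 (cv2) and the standard library are available. Lean on these libraries where they do the work, as an engineer would, in place of code of your own. Each camera call takes 0.05 s, during which the arm holds its last target.

### The job

The hatch on top of the solvent chest is shut but not bolted, and its springy seal holds it slightly proud. Press the hatch down onto its seal, slide the barrel bolt across into its keeper until it is fully home, then swing the bolt's handle fully down into the notch and let go. Feel your way and do not force, ram or wrench anything, and leave the glassware and other things around alone.

Things in the scene. Friction and masses are not known exactly. Their poses are not given: they have to be found in the camera images.
- chest: low dark grey-green painted-steel solvent chest, screwed to the bench, 300 (x) x 420 (y) x 140 mm high. Origin: centre of its underside. The hatch lies flush in its top; the bolt runs along the chest's own +y over x = 0
- hatch: dark grey-green steel hatch, 226 (x) x 226 (y) x 12 mm, hinged along its -y edge. Origin: middle of the hinge line, level with its top; +y runs to the free edge at 226 mm, z up. Its foam seal holds it about 0.027 rad open (free edge 6 mm proud, its mass varies); it yields softly: 14 to 18 N down at the knob lays it flat on the ledge
- ledge: steel ledge under the hatch's free edge, on which the hatch lands when the seal is squeezed flat. Origin: middle of its top, 12 mm below the chest's top
- barrel: slotted steel tube, 22 mm thick, 110 mm long, on a 44 x 114 mm base plate on the hatch. Axes as the hatch; origin on the hatch's top, under the rod, at chest y 0. Rod axis 14 mm above. The slot runs along the top and ends in a notch, 8.5 mm wide, which leads round the +x side
- bolt: the sliding steel rod, 12 mm thick, axis along y (towards the nose), z up. Origin: on the rod's axis at the handle's foot
- handle: the bolt's handle, a 7 mm steel shank, square where it runs in the slot, ending in a knob. Origin: as the bolt's; z along the shank towards the knob, y along the rod
- knob (a point): centre of the handle's knob, a steel cylinder 16 mm across and 18 mm long (along the handle), 36 mm from the rod's axis; the shank between barrel and knob is bare for about 16 mm
- nose (a point): centre of the rod's end face, 77 mm in front of the handle's foot; the last 3 mm taper from 12 to 8 mm
- keeper: steel staple on the chest's fixed top beyond the hatch's free edge; takes the nose. Origin: centre of the opening's near face at the height of the rod with the hatch flat; axes as the chest. Opening 16 mm wide, its top bar 7 mm above the origin (bar 5 mm thick), 16 mm deep (+y). The nose, raised more than 3 mm, runs against the bar
- throw (a joint): how far the bolt is shot along +y, m: 0 = drawn fully back, 0.036 = home, where the handle meets the slot's end (rigid). About 5 N of friction, rising to 8 to 12 N in the keeper, against whose bar the seal lifts the rod
- turn (a joint): handle angle about the rod, rad: 0 = upright in the slot (play about 0.1), growing as it swings over to the chest's +x side; 1.5 = fully down in the notch, lying level. It can turn only within 1.5 mm of home; stiff, stays where it is left: about 2.5 N at the knob
- reagent: bystander: amber bottle, 52 mm across, 115 mm tall, standing on the chest's top. Origin: centre of its base
- beaker: bystander: glass beaker, 72 mm across, 95 mm tall, on the bench at the chest's -y side. Origin: centre of its base
- flask: bystander: conical glass flask with a stopper, 84 mm across, 134 mm tall, on the bench at the chest's +y side. Origin: centre of its base
- calculator: bystander: white pocket calculator, 150 x 80 x 16 mm, on the bench. Origin: centre of its underside

How it is judged:
By the outcome, as a careful person would: the job done as asked, in the order asked, and still so for the second after the job is handed in, with the robot touching nothing.
It also fails if it takes over 54 s, if anything falls off the work surface, if the arm or the gripper's body presses on something with over 40 N, if the wrist force passes 120 N, or if a joint passes its speed limit or range.

## Working session

There is one attempt and no reset: what is moved stays moved. The work goes in short steps, Python scripts to look and compute and a tool call to move; the robot and the scene stay as the last step left them, time stands still between calls to the robot, and variables do not carry over. Pictures are saved under pics/ and viewed, and the job is handed in when it is done.

Besides the shell and the picture viewer there is one more tool, called after ">>>" in YAML: its name, and indented under it one key for each argument. drive_tool: Moves the arm, as the interface text tells. Its arguments: {"type":"object","properties":{"targets":{"type":"array"}},"required":["targets"]}

```bash
mkdir -p pics; ls; cat > h.py <<'E'
import numpy as np, cv2
from station import manip, vision
def snap(n,tag):
    im,d=vision.capture(n); np.savez('pics/%s.npz'%tag,im=im,d=d); cv2.imwrite('pics/%s.png'%tag,im[:,:,::-1]); return im,d
def cal(n):
    c=vision.calibration(n); return np.array(c['K'],float),c['k1'],np.array(c['origin']),np.array(c['orientation'])
def ray(n,u,v):
    K,k1,o,R=cal(n)
    p=cv2.undistortPoints(np.array([[[u,v]]],float),K,np.array([k1,0,0,0.]))[0,0]
    return o,R@np.array([p[0],p[1],1])
def pt(n,d,u,v):  # depth
    o,r=ray(n,u,v); z=np.median(d[int(v)-1:int(v)+2,int(u)-1:int(u)+2]); return o+r*z
def atz(n,u,v,z):
    o,r=ray(n,u,v); return o+r*(z-o[2])/r[2]
def proj(n,P):
    K,k1,o,R=cal(n); c=(np.asarray(P)-o)@R
    s=c[...,:2]/c[...,2:]; s=s*(1+k1*(s**2).sum(-1,keepdims=True)); return s*[K[0,0],K[1,1]]+K[:2,2]
E
python3 - <<'E'
from h import *
np.set_printoptions(precision=4,suppress=True)
for n in('side','top'):
    snap(n,n+'0'); print(cal(n))
print(manip.get_state())
E
```

```text
pics
(array([[394.3137,   0.    , 319.7429],
       [  0.    , 394.3137, 194.1837],
       [  0.    ,   0.    ,   1.    ]]), -0.012588443619786205, array([ 0.2826, -0.8802,  1.0223]), array([[ 0.9643, -0.1814,  0.1927],
       [-0.2647, -0.6654,  0.698 ],
       [ 0.0016, -0.7241, -0.6897]]))
(array([[450.0426,   0.    , 319.6661],
       [  0.    , 450.0426, 204.9198],
       [  0.    ,   0.    ,   1.    ]]), -0.10212795424442177, array([ 0.2927, -0.0095,  1.6754]), array([[-0.0068, -0.9893,  0.1457],
       [-0.9999,  0.0052, -0.0118],
       [ 0.0109, -0.1458, -0.9893]]))
{'time_s': 0.1, 'q': array([ 1.6036,  0.3855,  0.0068, -0.0004, -1.194 , -0.2586]), 'qvel': array([ 0.0007, -0.002 ,  0.0016,  0.0013, -0.002 , -0.001 ]), 'joint_torque': array([  0.0001, -39.1694,  18.7934,   4.2319,   0.0134,  -0.0001]), 'eef_pos': array([0.1398, 0.6086, 0.2216]), 'tool_rot': array([[ 0.9746, -0.224 , -0.0003],
       [-0.224 , -0.9746, -0.0019],
       [ 0.0001,  0.0019, -1.    ]]), 'contact_force': array([ 0.4991, -0.3595, -0.7677]), 'torque': array([-0.0148,  0.0423,  0.002 ]), 'width': 0.08682101541812258}
```

View pics/side0.png

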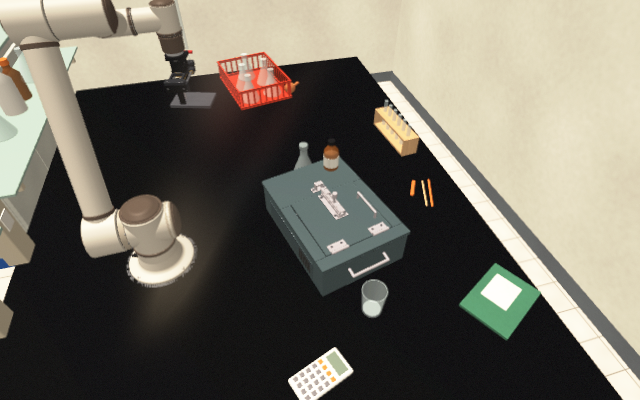

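View pics/top0.png

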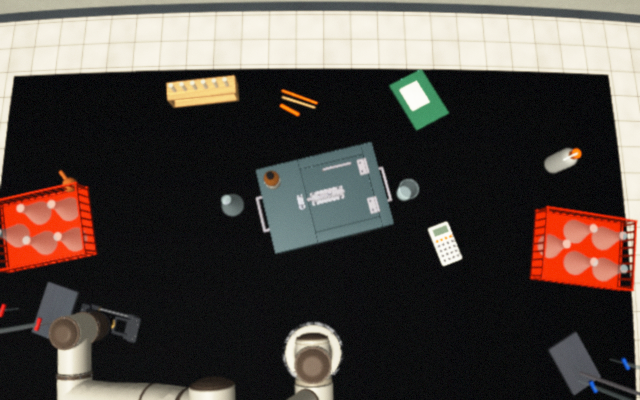

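```bash
python3 - <<'E'
from h import *
np.set_printoptions(precision=4,suppress=True)
a=np.load('pics/top0.npz');im=a['im'][135:260,240:400]
cv2.imwrite('pics/topc.png',cv2.resize(im,None,fx=5,fy=4.6,interpolation=cv2.INTER_CUBIC)[:,:,::-1])
b=np.load('pics/side0.npz');im=b['im'][165:265,280:410]
cv2.imwrite('pics/sidec.png',cv2.resize(im,None,fx=6,fy=6,interpolation=cv2.INTER_CUBIC)[:,:,::-1])
for u,v in [(257,170),(372,144),(393,224),(275,253)]: print(atz('top',u,v,.14))
for u,v in [(280,215),(350,220),(290,190)]: print(pt('top',a['d'],u,v))
E
```

```text
[0.6432 0.1901 0.14  ]
[ 0.7355 -0.2144  0.14  ]
[ 0.4511 -0.28    0.14  ]
[0.3544 0.1251 0.14  ]
[0.4845 0.1087 0.1404]
[ 0.4658 -0.1317  0.1408]
[0.5717 0.0746 0.1395]
```

View pics/topc.png

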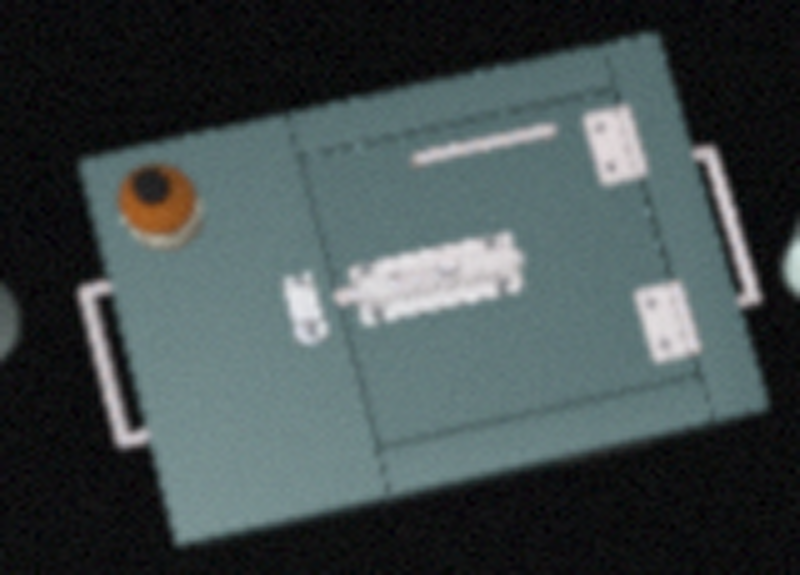

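View pics/sidec.png

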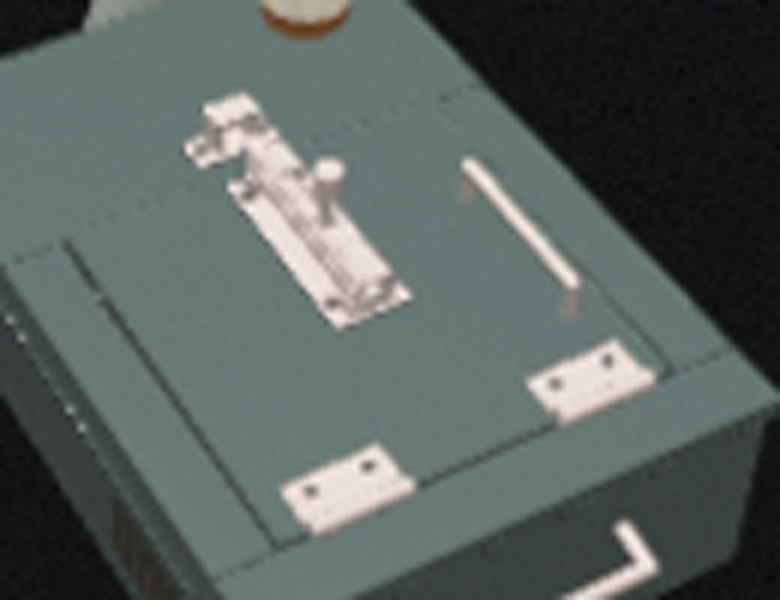

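```bash
cat >> h.py <<'E'
def cloud(n,d):
    K,k1,o,R=cal(n); v,u=np.mgrid[0:400,0:640]
    p=cv2.undistortPoints(np.stack([u,v],-1).reshape(-1,1,2).astype(float),K,np.array([k1,0,0,0.]))[:,0]
    c=np.c_[p,np.ones(len(p))]*d.reshape(-1,1); P=o+c@R.T; P[d.ravel()==0]=np.nan
    return P.reshape(400,640,3)
E
python3 - <<'E'
from h import *
np.set_printoptions(precision=4,suppress=True,linewidth=150)
for n in('top','side'):
    a=np.load('pics/%s0.npz'%n);P=cloud(n,a['d'])
    m=(abs(P[...,2]-.142)<.02)&(abs(P[...,0]-.545)<.25)&(abs(P[...,1]+.045)<.26)
    cnt,_=cv2.findContours(m.astype(np.uint8),cv2.RETR_EXTERNAL,cv2.CHAIN_APPROX_NONE)
    c=max(cnt,key=cv2.contourArea)[:,0]
    Q=np.array([atz(n,u,v,.14)[:2] for u,v in c]); 
    r=cv2.minAreaRect((Q*1000).astype(np.float32)); print(n,r)
    cen=np.array(r[0])/1000
    yaw=.227; X=np.array([np.cos(yaw),np.sin(yaw)]);Y=np.array([-X[1],X[0]])
    L=np.dstack([(P[...,:2]-[.5455,-.0445])@X,(P[...,:2]-[.5455,-.0445])@Y,P[...,2]])
    k=(abs(L[...,0])<.05)&(abs(L[...,1])<.13)&(L[...,2]>.16)
    vv,uu=np.nonzero(k)
    for z0,z1 in((.16,.172),(.172,.182),(.182,.21)):
        s=k&(L[...,2]>z0)&(L[...,2]<=z1); print(z0,s.sum(), L[s].mean(0) if s.any() else '', P[s].mean(0) if s.any() else '')
        if z0>.175:
            for q,uv in zip(L[s],np.argwhere(s)): print(uv[::-1],q)
E
```

```text
top ((550.6848754882812, -42.31733703613281), (300.33392333984375, 420.1529846191406), 13.709514617919922)
0.16 209 [0.0047 0.0085 0.1662] [ 0.5481 -0.0352  0.1662]
0.172 24 [0.0026 0.0173 0.1734] [ 0.5441 -0.027   0.1734]
0.182 23 [ 0.0063 -0.0157  0.2011] [ 0.5551 -0.0584  0.2011]
[328 189] [ 0.0146 -0.0144  0.2029]
[329 189] [ 0.0137 -0.0176  0.2034]
[330 189] [ 0.0132 -0.0209  0.2017]
[328 190] [ 0.0106 -0.0133  0.2068]
[329 190] [ 0.0113 -0.0171  0.1985]
[330 190] [ 0.0098 -0.0201  0.2026]
[331 190] [ 0.0101 -0.0238  0.1965]
[327 191] [ 0.0096 -0.0099  0.1979]
[328 191] [ 0.008  -0.0128  0.2028]
[329 191] [ 0.0066 -0.0157  0.2069]
[330 191] [ 0.0062 -0.0191  0.2046]
[331 191] [ 0.0062 -0.0227  0.2001]
[327 192] [ 0.0048 -0.0085  0.2068]
[328 192] [ 0.0048 -0.012   0.2024]
[329 192] [ 0.0038 -0.0151  0.204 ]
[330 192] [ 0.0038 -0.0187  0.1991]
[331 192] [ 0.0027 -0.0218  0.2011]
[327 193] [ 0.0032 -0.0084  0.1967]
[328 193] [ 0.0019 -0.0114  0.2003]
[329 193] [ 0.0003 -0.0142  0.2055]
[330 193] [-0.0004 -0.0176  0.2045]
[328 194] [ 0.0004 -0.0114  0.1887]
[329 194] [-0.0007 -0.01
[... 786 characters left out ...]
-0.0127  0.1956]
[333 195] [ 0.0009 -0.0174  0.1992]
[334 195] [ 0.0014 -0.0223  0.2031]
[335 195] [ 0.0048 -0.0225  0.2017]
[336 195] [ 0.0089 -0.0217  0.1992]
[332 196] [-0.0016 -0.0159  0.1948]
[333 196] [ 0.0006 -0.018   0.1956]
[334 196] [ 0.0023 -0.0211  0.1975]
[335 196] [ 0.0052 -0.0221  0.197 ]
[336 196] [ 0.0108 -0.0187  0.1916]
[332 197] [-0.0011 -0.0152  0.1898]
[333 197] [ 0.001  -0.0175  0.1909]
[334 197] [ 0.0027 -0.0205  0.1926]
[335 197] [ 0.0053 -0.0222  0.1929]
[336 197] [ 0.0091 -0.0217  0.1907]
[332 198] [-0.0023 -0.0173  0.1879]
[333 198] [ 0.0018 -0.0164  0.1853]
[334 198] [ 0.0038 -0.0191  0.1867]
[335 198] [ 0.0063 -0.0207  0.1869]
[333 199] [ 0.0011 -0.0179  0.1826]
```

```bash
python3 - <<'E'
from h import *
np.set_printoptions(precision=4,suppress=True,linewidth=150)
C=np.array([.5507,-.0423]);y=.239;X=np.array([np.cos(y),np.sin(y)]);Y=np.array([-X[1],X[0]])
loc=lambda p:((p[:2]-C)@X,(p[:2]-C)@Y,p[2])
a=np.load('pics/top0.npz')['d'];s=np.load('pics/side0.npz')['d']
print('bottle cap',loc(atz('top',270.3,175.5,.255)),'base',loc(pt('top',a,272,176)))
for u,v in[(331,165),(331,143)]:print(loc(pt('side',s,u,v)))
print('keeper top', loc(atz('top',240+305/5,135+308/4.6,.161)),loc(atz('side',280+235/6,165+103/6,.166)))
print('knob top, side centre', loc(atz('side',334.2,193.3,.2025)),loc(atz('top',329.3,191,.2025)))
print(C-.0168*Y)
E
```

```text
bottle cap (np.float64(0.08773306003209182), np.float64(0.1579681367688713), np.float64(0.2550000000000001)) base (np.float64(0.08515269571926014), np.float64(0.15308438626427764), np.float64(0.2534698272482654))
(np.float64(0.07956554184374844), np.float64(0.1374806629464831), np.float64(0.17065856692263748))
(np.float64(0.08588198882003552), np.float64(0.15172058130589913), np.float64(0.2511429442308688))
keeper top (np.float64(-0.005263381417780599), np.float64(0.08170482795746264), np.float64(0.16100000000000003)) (np.float64(0.004618265614682484), np.float64(0.08508932343789152), np.float64(0.16599999999999993))
knob top, side centre (np.float64(0.00020378044925792828), np.float64(-0.01658878935091265), np.float64(0.20250000000000012)) (np.float64(0.0012904182239135138), np.float64(-0.01800878434562571), np.float64(0.2024999999999999))
[ 0.5547 -0.0586]
```

>>> drive_tool:
  targets: [0, 0, -7.67, 5, -10, 22, 60, 0, 0, -7.67, 10, -25, 22, 60, 0, 0, -7.67, 20, -35, 22, 60, 0, 0, -7.67, 23, -37, 22, 60, 0, 0, -7.67, 23, -37, 10, 60, 0, 0, -7.67, 23, -37, 0, 60, 0, 0, -7.67, 23, -37, 0, 60, 0, 0, -7.67, 23, -37, 0, 60, 0, 0, -7.67, 23, -37, 0, 60, 0, 0, -7.67, 23, -37, 0, 60, 0, 0, -7.67, 23, -37, 0, 60, 0, 0, -7.67, 23, -37, 0, 60, 0, 0, -7.67, 23, -37, 0, 60, 0, 0, -7.67, 23, -37, 0, 60, 0, 0, -7.67, 23, -37, 0, 60, 0, 0, -7.67, 23, -37, 0, 60, 0, 0, -7.67, 23, -37, 0, 60, 0, 0, -7.67, 23, -37, 0, 60, 0, 0, -7.67, 23, -37, 0, 60, 0, 0, -7.67, 23, -37, 0, 60]

```text
time_s: 2.1
eef_pos: [0.5706, -0.1206, 0.3137]
tool_rot: [[-0.991, -0.135, -0.006], [-0.136, 0.991, 0.015], [0.003, 0.016, -1.0]]
contact_force: [0.7, 0.1, 0.4]
width: 0.0602
```

>>> drive_tool:
  targets: [-0.4, -0.2, 3, -8, 31, 0, 60, -0.4, -0.2, 2.9, -8, 31, 0, 50, 0, 0, 0, 0, 0, -25, 40, 0, 0, 0, 0, 0, -25, 40, 0, 0, 0, 0, 0, -25, 40]

```text
time_s: 2.6
eef_pos: [0.5574, -0.0672, 0.2337]
tool_rot: [[-0.976, -0.22, -0.0], [-0.22, 0.976, -0.0], [0.0, -0.0, -1.0]]
contact_force: [1.0, 0.7, -0.2]
width: 0.0418
```

```bash
python3 - <<'E'
from h import *
np.set_printoptions(precision=4,suppress=True,linewidth=150)
s=manip.get_state();print(s['eef_pos'],s['tool_rot'],s['contact_force'],s['width'])
im,d=snap('side','s1')
cv2.imwrite('pics/s1c.png',cv2.resize(im[130:230,270:400],None,fx=6,fy=6,interpolation=cv2.INTER_CUBIC)[:,:,::-1])
im,d=snap('top','t1')
cv2.imwrite('pics/t1c.png',cv2.resize(im[135:255,240:400],None,fx=5,fy=5,interpolation=cv2.INTER_CUBIC)[:,:,::-1])
E
```

```text
[ 0.5574 -0.0672  0.2337] [[-0.9756 -0.2198 -0.0003]
 [-0.2198  0.9756 -0.0004]
 [ 0.0004 -0.0004 -1.    ]] [ 1.0214  0.7439 -0.1738] 0.041842817026266466
```

View pics/s1c.png

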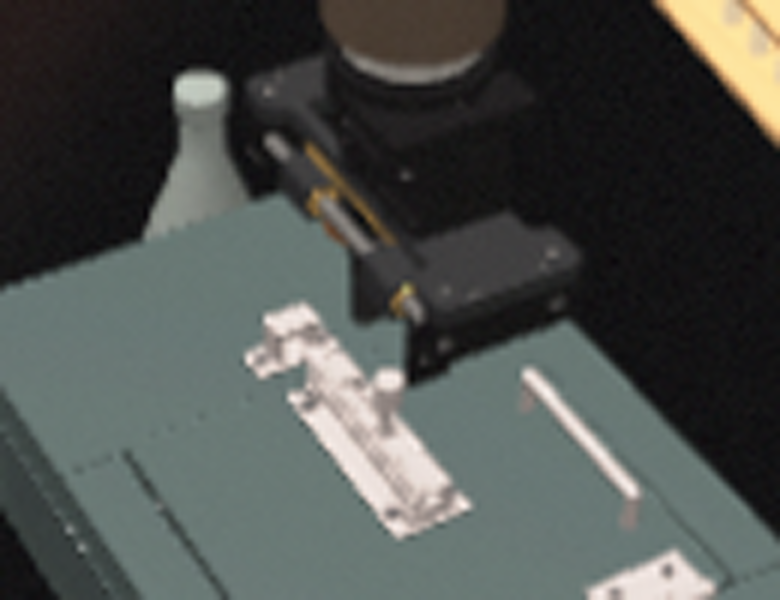

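>>> drive_tool:
  targets: [0, 0, 1, -2.6, 8.4, 0, 40, 0, 0, 0, 0, 0, -10, 40, 0, 0, 0, 0, 0, 0, 40]

```text
time_s: 3.0
eef_pos: [0.5533, -0.0582, 0.2222]
tool_rot: [[-0.971, -0.238, -0.007], [-0.238, 0.971, -0.001], [0.007, 0.0, -1.0]]
contact_force: [0.7, 0.4, -0.1]
width: 0.04
```

>>> drive_tool:
  targets: [0, -0.4, 0, 1.4, -0.6, -18, 40, 0, 0, 0, 0, 0, -15, 40, 0, 0, 0, 0, 0, 0, 40]

```text
time_s: 3.3
eef_pos: [0.5568, -0.0584, 0.1918]
tool_rot: [[-0.971, -0.239, 0.008], [-0.239, 0.971, -0.001], [-0.007, -0.003, -1.0]]
contact_force: [-0.0, -0.5, 0.1]
width: 0.0399
```

>>> drive_tool:
  targets: [0, 0.4, 0, -1.6, -0.3, -6, 30, 0, 0, 0, 0, 0, 0, 22, 0, 0, 0, 0, 0, 0, 22]

```text
time_s: 3.6
eef_pos: [0.5567, -0.0588, 0.1881]
tool_rot: [[-0.971, -0.24, 0.005], [-0.24, 0.971, -0.001], [-0.004, -0.002, -1.0]]
contact_force: [-0.2, -0.6, -0.5]
width: 0.0254
```

```bash
python3 - <<'E'
from h import *
im,d=snap('side','s2')
cv2.imwrite('pics/s2c.png',cv2.resize(im[150:230,290:390],None,fx=7,fy=7,interpolation=cv2.INTER_CUBIC)[:,:,::-1])
E
```

```text
(no output)
```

View pics/s2c.png

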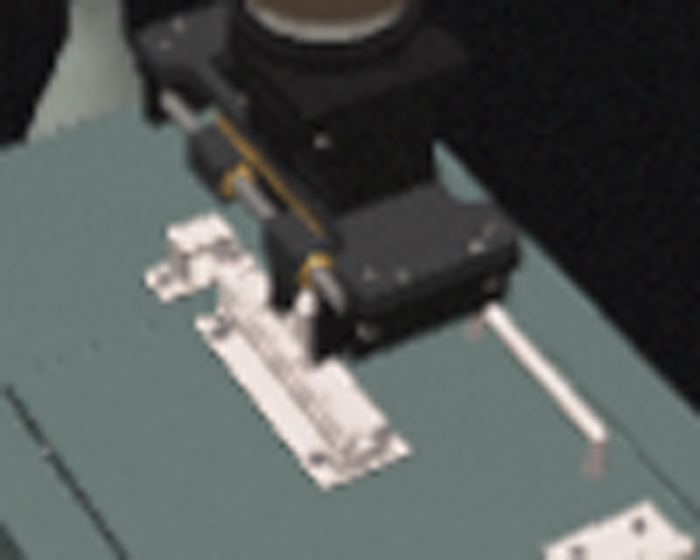

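>>> drive_tool:
  targets: [0, 0.3, 0, -3, 0.2, -3.5, 22, 0, 0, 0, 0, 0, 0, 22, 0, 0, 0, 0, 0, 0, 18, 0, 0, 0, 0, 0, 0, 18]

```text
time_s: 4.05
eef_pos: [0.5537, -0.0585, 0.1853]
tool_rot: [[-0.971, -0.24, 0.001], [-0.24, 0.971, -0.001], [-0.001, -0.001, -1.0]]
contact_force: [0.6, 0.1, -0.3]
width: 0.0186
```

>>> drive_tool:
  targets: [0, 0, 0, 0, 0, 0, 15, 0, 0, 0, 0, 0, 0, 12, 0, 0, 0, 0, 0, 0, 10, 0, 0, 0, 0, 0, 0, 10]

```text
time_s: 4.45
eef_pos: [0.5537, -0.0581, 0.1853]
tool_rot: [[-0.971, -0.239, 0.001], [-0.239, 0.971, -0.0], [-0.001, -0.0, -1.0]]
contact_force: [-0.0, -0.2, -0.3]
width: 0.0155
```

>>> drive_tool:
  targets: [0, 0, 0, 0, 0, -1.5, 5, 0, 0, 0, 0, 0, 0, 5, 0, 0, 0, 0, 0, -1.5, 5, 0, 0, 0, 0, 0, 0, 5]

```text
time_s: 4.85
eef_pos: [0.5537, -0.0579, 0.1845]
tool_rot: [[-0.971, -0.24, 0.002], [-0.24, 0.971, -0.0], [-0.002, -0.001, -1.0]]
contact_force: [-1.9, 0.1, 3.1]
width: 0.0154
```

>>> drive_tool:
  targets: [0, 0, 0, 0, 0, -3, 5, 0, 0, 0, 0, 0, -3, 5]

```text
time_s: 5.05
eef_pos: [0.5544, -0.0576, 0.1821]
tool_rot: [[-0.97, -0.242, 0.005], [-0.242, 0.97, -0.001], [-0.005, -0.002, -1.0]]
contact_force: [-6.0, 4.0, 15.9]
width: 0.0153
```

>>> drive_tool:
  targets: [0, 0, 0, 0, 0, -3, 5, 0, 0, 0, 0, 0, -3, 5]

```text
time_s: 5.25
eef_pos: [0.5548, -0.0578, 0.1818]
tool_rot: [[-0.97, -0.244, 0.008], [-0.244, 0.97, -0.003], [-0.007, -0.005, -1.0]]
contact_force: [-6.5, 3.8, 15.4]
width: 0.0149
```

>>> drive_tool:
  targets: [0.2, 0.4, 0, -1.8, 3.9, -3, 5, 0, 0, 0, -1, 3.9, -3, 5]

```text
time_s: 5.45
eef_pos: [0.5539, -0.054, 0.1822]
tool_rot: [[-0.969, -0.247, 0.008], [-0.247, 0.969, -0.008], [-0.005, -0.009, -1.0]]
contact_force: [-2.6, -6.3, 11.2]
width: 0.0151
```

>>> drive_tool:
  targets: [0, 0, 0, -1, 3.9, -3, 5, 0, 0, 0, -1, 3.9, -3, 5]

```text
time_s: 5.65
eef_pos: [0.5531, -0.051, 0.1818]
tool_rot: [[-0.969, -0.248, 0.012], [-0.248, 0.969, -0.017], [-0.007, -0.02, -1.0]]
contact_force: [-2.9, -6.6, 11.5]
width: 0.0149
```

>>> drive_tool:
  targets: [1, 0.6, -0.6, -1.2, 4.5, -4.5, 5, 0.3, 0.3, 0, -1.2, 4.5, -4.5, 5]

```text
time_s: 5.85
eef_pos: [0.5528, -0.0474, 0.1807]
tool_rot: [[-0.971, -0.241, 0.003], [-0.241, 0.971, -0.005], [-0.002, -0.006, -1.0]]
contact_force: [-4.7, -7.2, 19.4]
width: 0.0149
```

```bash
python3 - <<'E'
from h import *
im,d=snap('side','s3')
cv2.imwrite('pics/s3c.png',cv2.resize(im[150:230,290:390],None,fx=7,fy=7,interpolation=cv2.INTER_CUBIC)[:,:,::-1])
E
```

```text
(no output)
```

View pics/s3c.png

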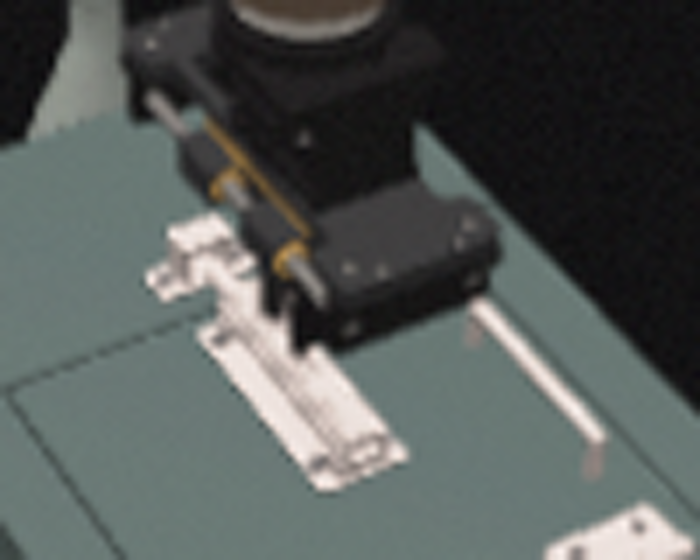

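>>> drive_tool:
  targets: [0.3, 0.2, -0.2, -1.2, 4.5, -3.5, 5, 0.3, 0.2, 0, -1.2, 4.5, -3.5, 5, 0.3, 0.2, 0, -1.2, 4.5, -3.5, 5]

```text
time_s: 6.2
eef_pos: [0.5515, -0.0419, 0.1811]
tool_rot: [[-0.971, -0.241, 0.001], [-0.241, 0.971, -0.005], [0.0, -0.005, -1.0]]
contact_force: [-3.0, -6.9, 13.0]
width: 0.0149
```

>>> drive_tool:
  targets: [0.3, 0.2, -0.2, -1.4, 4.5, -3.5, 5, 0.3, 0.2, 0, -1.4, 4.5, -3.5, 5]

```text
time_s: 6.4
eef_pos: [0.5505, -0.0382, 0.1811]
tool_rot: [[-0.971, -0.24, 0.0], [-0.24, 0.971, -0.004], [0.001, -0.004, -1.0]]
contact_force: [-3.4, -6.2, 13.5]
width: 0.0149
```

>>> drive_tool:
  targets: [0.3, 0.1, -0.1, -1.4, 4.5, -4.2, 5, 0.3, 0.1, 0, -1.4, 4.5, -4.2, 5]

```text
time_s: 6.6
eef_pos: [0.5498, -0.0347, 0.1807]
tool_rot: [[-0.971, -0.241, 0.003], [-0.241, 0.971, -0.005], [-0.002, -0.006, -1.0]]
contact_force: [-4.8, -7.8, 17.6]
width: 0.0151
```

>>> drive_tool:
  targets: [0.3, 0.1, -0.1, -1.4, 4.5, -4.2, 5, 0.3, 0.1, 0, -1.4, 4.5, -4.2, 5]

```text
time_s: 6.8
eef_pos: [0.549, -0.0313, 0.1807]
tool_rot: [[-0.97, -0.242, 0.007], [-0.242, 0.97, -0.005], [-0.005, -0.007, -1.0]]
contact_force: [-4.7, -6.6, 16.9]
width: 0.0153
```

>>> drive_tool:
  targets: [0.3, 0.1, -0.1, -1.4, 4.5, -4.2, 5, 0.3, 0.1, 0, -1.4, 4.5, -4.2, 5]

```text
time_s: 7.0
eef_pos: [0.5482, -0.0278, 0.1807]
tool_rot: [[-0.97, -0.243, 0.01], [-0.243, 0.97, -0.005], [-0.009, -0.008, -1.0]]
contact_force: [-4.5, -6.8, 17.6]
width: 0.0146
```

>>> drive_tool:
  targets: [0.4, 0.5, -0.3, -1.4, 4, -4.0, 5, 0.3, 0.3, 0, -1.2, 4, -4.0, 5]

```text
time_s: 7.2
eef_pos: [0.5475, -0.0251, 0.1808]
tool_rot: [[-0.971, -0.24, 0.003], [-0.24, 0.971, -0.003], [-0.002, -0.004, -1.0]]
contact_force: [-4.3, -6.3, 16.4]
width: 0.0147
```

>>> drive_tool:
  targets: [0.3, 0.3, -0.1, -1.2, 4, -4.0, 5, 0.3, 0.3, 0, -1.2, 4, -4.0, 5]

```text
time_s: 7.4
eef_pos: [0.5469, -0.0226, 0.1808]
tool_rot: [[-0.971, -0.241, -0.001], [-0.241, 0.971, -0.003], [0.002, -0.003, -1.0]]
contact_force: [-4.2, -6.1, 16.8]
width: 0.015
```

>>> drive_tool:
  targets: [0.3, 0.1, -0.1, -1.2, 4, -4.0, 5, 0.3, 0.1, 0, -1.2, 4, -4.0, 5]

```text
time_s: 7.6
eef_pos: [0.5467, -0.0218, 0.1808]
tool_rot: [[-0.97, -0.242, 0.002], [-0.242, 0.97, -0.006], [-0.0, -0.007, -1.0]]
contact_force: [-2.5, -13.7, 13.7]
width: 0.0152
```

>>> drive_tool:
  targets: [0.3, 0.1, -0.1, -1.2, 4.5, -4.0, 5]

```text
time_s: 7.7
eef_pos: [0.5468, -0.0217, 0.1808]
tool_rot: [[-0.97, -0.242, 0.004], [-0.242, 0.97, -0.009], [-0.001, -0.01, -1.0]]
contact_force: [-2.3, -14.4, 14.0]
width: 0.0148
```

```bash
python3 - <<'E'
from h import *
im,d=snap('side','s4')
cv2.imwrite('pics/s4c.png',cv2.resize(im[150:230,290:390],None,fx=7,fy=7,interpolation=cv2.INTER_CUBIC)[:,:,::-1])
E
```

```text
(no output)
```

View pics/s4c.png

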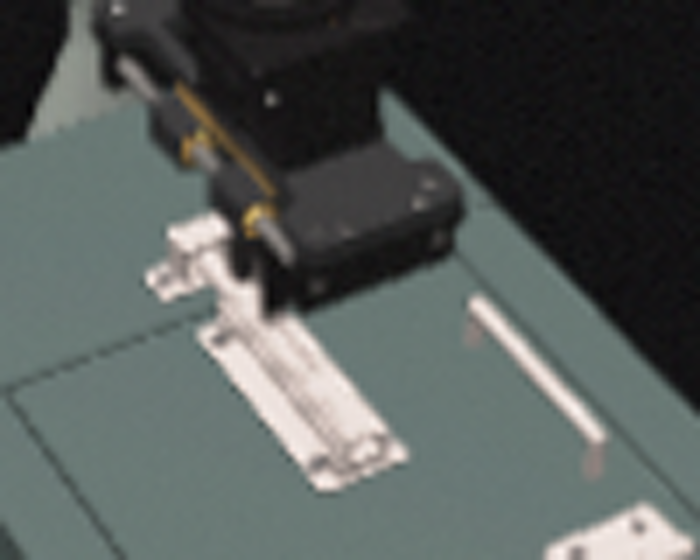

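>>> drive_tool:
  targets: [0.3, 0, 0, 5.2, 3.4, -3, 5, 0.2, 0, 0, 5.2, 3.4, -3, 5]

```text
time_s: 7.95
eef_pos: [0.5547, -0.0203, 0.1796]
tool_rot: [[-0.97, -0.241, -0.0], [-0.241, 0.97, -0.009], [0.002, -0.009, -1.0]]
contact_force: [-5.8, -4.0, 10.9]
width: 0.015
```

>>> drive_tool:
  targets: [0.2, 0, 0, 5.2, 3.0, -3, 5, 0.2, 0, 0, 5.2, 3.0, -3, 5]

```text
time_s: 8.15
eef_pos: [0.5624, -0.0184, 0.1766]
tool_rot: [[-0.97, -0.241, -0.006], [-0.241, 0.97, -0.009], [0.008, -0.007, -1.0]]
contact_force: [-5.4, -4.6, 9.3]
width: 0.0149
```

>>> drive_tool:
  targets: [0.4, 0, 0, 4.6, 3.4, -4, 5, 0.2, 0.3, 0, 4.6, 3.2, -4.5, 5]

```text
time_s: 8.35
eef_pos: [0.5702, -0.0164, 0.1714]
tool_rot: [[-0.97, -0.242, -0.015], [-0.242, 0.97, -0.007], [0.016, -0.003, -1.0]]
contact_force: [-3.0, -4.0, 9.7]
width: 0.0152
```

>>> drive_tool:
  targets: [0.3, 0.3, 0, 4.2, 3.2, -5, 5, 0.2, 0.3, 0, 4, 3.0, -5.5, 5]

```text
time_s: 8.55
eef_pos: [0.5776, -0.0145, 0.1639]
tool_rot: [[-0.97, -0.242, -0.028], [-0.242, 0.97, -0.005], [0.028, 0.002, -1.0]]
contact_force: [-2.9, -4.4, 7.5]
width: 0.0148
```

>>> drive_tool:
  targets: [0.1, 0.2, 0, 1.4, 3.0, -6.5, 5, 0, 0.2, 0, 0.8, 3.0, -6.5, 5]

```text
time_s: 8.75
eef_pos: [0.5828, -0.0131, 0.1548]
tool_rot: [[-0.969, -0.244, -0.029], [-0.244, 0.97, -0.012], [0.031, -0.004, -1.0]]
contact_force: [0.2, -6.8, 7.9]
width: 0.0149
```

>>> drive_tool:
  targets: [0.1, 0, 0, 0.2, 2.8, -6.5, 5, 0, 0, 0, -0.2, 2.8, -6.5, 5]

```text
time_s: 8.95
eef_pos: [0.5859, -0.0125, 0.1454]
tool_rot: [[-0.969, -0.245, -0.023], [-0.245, 0.969, -0.018], [0.027, -0.012, -1.0]]
contact_force: [-0.2, -7.2, 6.4]
width: 0.0149
```

```bash
python3 - <<'E'
from h import *
s=manip.get_state();print(s['eef_pos'],s['contact_force'])
im,d=snap('side','s5')
cv2.imwrite('pics/s5c.png',cv2.resize(im[150:230,290:390],None,fx=7,fy=7,interpolation=cv2.INTER_CUBIC)[:,:,::-1])
s=manip.get_state();print(s['eef_pos'],s['contact_force'])
E
```

```text
[ 0.58593959 -0.01246535  0.14535646] [-0.16207065 -7.20880162  6.42753315]
[ 0.58609524 -0.01238964  0.14458808] [ 2.57807449 -7.45834226  5.20482133]
```

View pics/s5c.png

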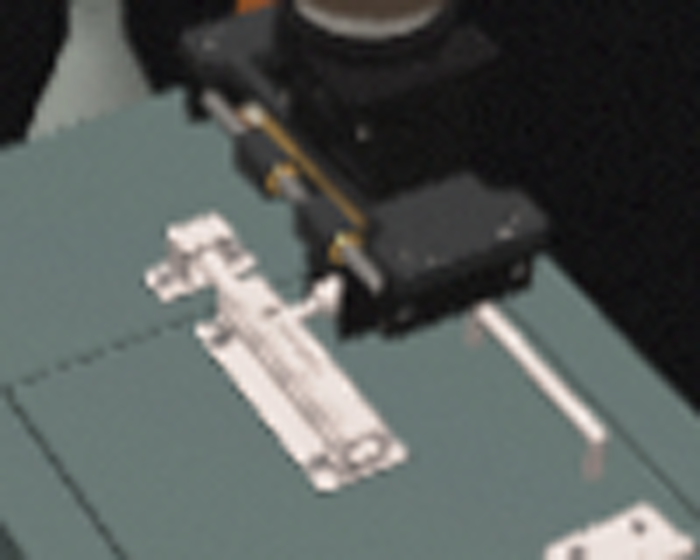

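>>> drive_tool:
  targets: [0, 0, 0, 0, 0, 0, 30, 0, 0, 0, 0, 0, 0, 30, 0, 0, 0, 0, 0, 0, 30, 0, 0, 0, 0, 0, 20, 30, 0, 0, 0, 0, 0, 25, 30, 0, 0, 0, 0, 0, 5, 30, 0, 0, 0, 0, 0, 0, 10]

```text
time_s: 9.7
eef_pos: [0.5848, -0.0125, 0.1919]
tool_rot: [[-0.969, -0.245, -0.028], [-0.244, 0.97, -0.018], [0.031, -0.011, -0.999]]
contact_force: [-0.3, -0.2, -1.0]
width: 0.0269
```

```bash
python3 - <<'E'
from h import *
np.set_printoptions(precision=4,suppress=True,linewidth=150)
C=np.array([.5507,-.0423]);y=.239;X=np.array([np.cos(y),np.sin(y)]);Y=np.array([-X[1],X[0]])
im,d=snap('side','s6')
P=cloud('side',d);L=np.dstack([(P[...,:2]-C)@X,(P[...,:2]-C)@Y,P[...,2]])
k=(abs(L[...,0]-.035)<.02)&(abs(L[...,1]-.02)<.02)&(L[...,2]>.147)&(L[...,2]<.18)
for uv in np.argwhere(k):print(uv[::-1],L[uv[0],uv[1]])
cv2.imwrite('pics/s6c.png',cv2.resize(im[150:230,290:390],None,fx=7,fy=7,interpolation=cv2.INTER_CUBIC)[:,:,::-1])
E
```

```text
[337 190] [0.0362 0.0249 0.166 ]
[338 190] [0.0378 0.0215 0.1681]
[339 190] [0.0407 0.0202 0.1678]
[335 191] [0.0277 0.023  0.1671]
[336 191] [0.0287 0.0188 0.17  ]
[337 191] [0.0338 0.0208 0.1661]
[338 191] [0.0381 0.0218 0.1634]
[339 191] [0.0395 0.018  0.1658]
[340 191] [0.0426 0.017  0.1652]
[334 192] [0.0258 0.0259 0.1612]
[335 192] [0.0254 0.0192 0.1669]
[336 192] [0.0295 0.0198 0.1646]
[337 192] [0.0333 0.0199 0.1628]
[338 192] [0.0358 0.0178 0.1633]
[339 192] [0.0378 0.0152 0.1646]
[340 192] [0.0419 0.0156 0.1623]
[334 193] [0.0222 0.0198 0.1635]
[335 193] [0.0271 0.0216 0.1598]
[336 193] [0.0267 0.0151 0.1654]
[337 193] [0.0307 0.0156 0.1631]
[338 193] [0.033  0.0132 0.1641]
[339 193] [0.0374 0.0142 0.1612]
[340 193] [0.0393 0.0113 0.1628]
[332 194] [0.0173 0.0237 0.1581]
[333 194] [0.0171 0.0174 0.1635]
[334 194] [0.0195 0.0153 0.1642]
[335 194] [0.024  0.0165 0.161 ]
[336 194] [0.0265 0.0145 0.1616]
[337 194] [0.0302 0.0145 0.1599]
[338 194] [0.0352 0.0164 0.1559]
[339 194] [0.0375 0.0141 0.1569]
[333 195] [0.0174 0.0176 0.1588]
[334 195] [0.0221 0.0192 0.1553]
[336 195] [0.026  0.0136 0.1582]
[337 195] [0.0304 0.0145 0.1554]
[332 196] [0.0152 0.0199 0.1535]
```

View pics/s6c.png

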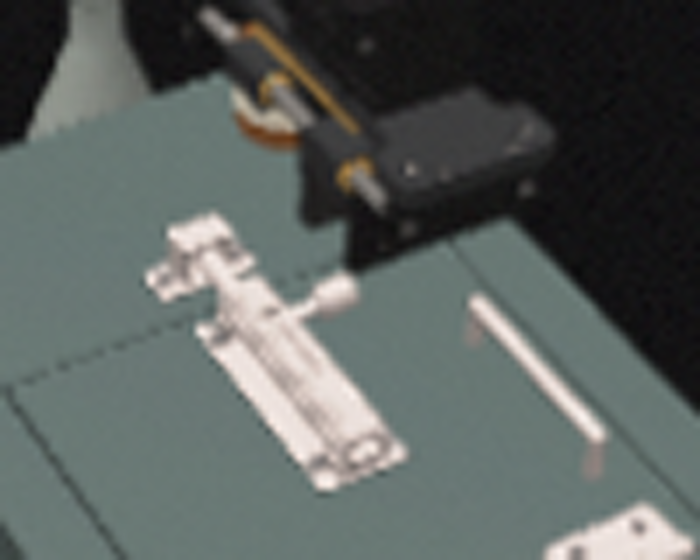

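>>> drive_tool:
  targets: [1, -1.6, -0.5, -3.8, -2.4, 0, 0, 0, 0, 0, 0, 0, 0, 0, 0, 0, 0, 0, 0, 0, 0, 0, 0, 0, 0, 0, -14, 0, 0, 0, 0, 0, 0, 0, 0]

```text
time_s: 10.25
eef_pos: [0.5794, -0.0145, 0.1727]
tool_rot: [[-0.972, -0.236, -0.007], [-0.236, 0.972, -0.002], [0.008, -0.0, -1.0]]
contact_force: [-0.7, 0.9, 0.1]
width: 0.0006
```

>>> drive_tool:
  targets: [0, 0, 0, 1.5, 0, -3, 0, 0, 0, 0, 0, 0, -3, 0]

```text
time_s: 10.45
eef_pos: [0.5822, -0.0144, 0.1672]
tool_rot: [[-0.971, -0.237, -0.006], [-0.237, 0.971, -0.003], [0.007, -0.001, -1.0]]
contact_force: [-0.2, 0.3, 2.1]
width: 0.0006
```

>>> drive_tool:
  targets: [0, 0, 0, 0, 0, -2, 0, 0, 0, 0, 0, 0, -2, 0]

```text
time_s: 10.65
eef_pos: [0.5827, -0.0143, 0.1654]
tool_rot: [[-0.971, -0.239, -0.005], [-0.239, 0.971, -0.004], [0.006, -0.002, -1.0]]
contact_force: [-5.0, 1.3, 11.3]
width: 0.0007
```

>>> drive_tool:
  targets: [0, 0, 0, 0, 0, -2.5, 0, 0, 0, 0, 0, 0, -2.5, 0]

```text
time_s: 10.85
eef_pos: [0.5828, -0.0144, 0.1654]
tool_rot: [[-0.971, -0.24, -0.003], [-0.24, 0.971, -0.005], [0.004, -0.004, -1.0]]
contact_force: [-4.9, 1.9, 11.6]
width: 0.0005
```

>>> drive_tool:
  targets: [0, 0, 0, 0, 0, 10, 0, 0, 0, 0, 0, 0, 30, 0, 0, 0, 0, 0, 0, 45, 0, 0, 0, 0, 0, 0, 45, 0, 0, 0, 0, -20, -20, 40, 0, 0, 0, 0, -40, -30, 20, 0, 0, 0, 0, -40, -30, 0, 0, 0, 0, 0, 0, 0, 0, 0, 0, 0, 0, 0, 0, 0, 0]

```text
time_s: 11.75
eef_pos: [0.4803, -0.0953, 0.3644]
tool_rot: [[-0.971, -0.241, 0.001], [-0.241, 0.971, -0.007], [0.0, -0.007, -1.0]]
contact_force: [0.3, -0.5, -0.1]
width: 0.0004
```

```bash
python3 - <<'E'
from h import *
np.set_printoptions(precision=4,suppress=True,linewidth=150)
C=np.array([.5507,-.0423]);y=.239;X=np.array([np.cos(y),np.sin(y)]);Y=np.array([-X[1],X[0]])
im,d=snap('side','s7')
P=cloud('side',d);L=np.dstack([(P[...,:2]-C)@X,(P[...,:2]-C)@Y,P[...,2]])
k=(abs(L[...,0]-.036)<.009)&(abs(L[...,1]-.02)<.013)&(L[...,2]>.147)&(L[...,2]<.18)
print(L[k].mean(0),np.percentile(L[k][:,2],[80,90,100]),np.percentile(L[k][:,1],[0,10,90,100]))
cv2.imwrite('pics/s7c.png',cv2.resize(im[150:230,290:390],None,fx=7,fy=7,interpolation=cv2.INTER_CUBIC)[:,:,::-1])
a=np.load('pics/side0.npz')['im'][150:230,290:390]
E
```

```text
[0.0351 0.0183 0.1609] [0.1639 0.1655 0.166 ] [0.012  0.0132 0.0233 0.0296]
```

View pics/s7c.png

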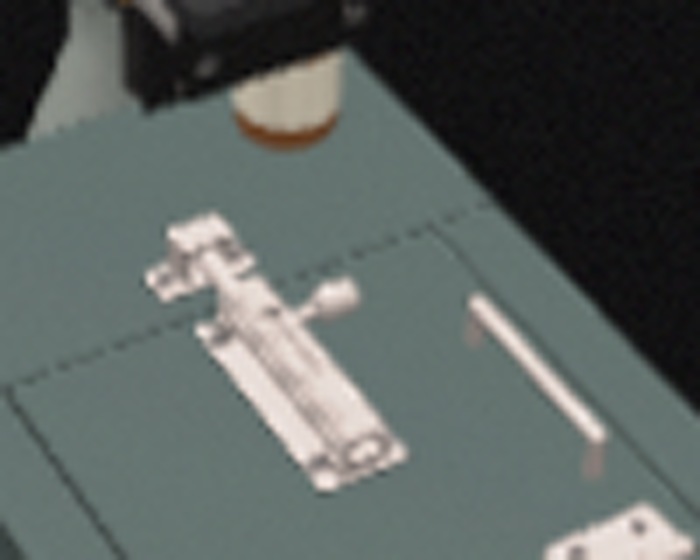

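View pics/s7.png

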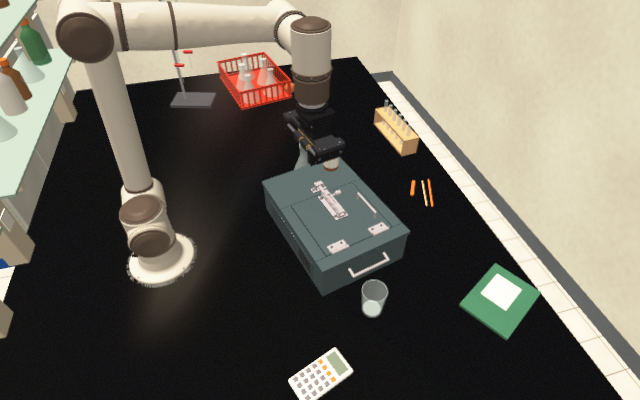

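```bash
python3 -c "
from station import manip
print(manip.job_done())"
```

```text
the job is handed in; nothing more can be done
None
```

The hatch is pressed down, the bolt is shot into its keeper, and the handle is swung down into the notch and let go. I handed the job in at about 12 s.

- **Pressing the hatch:** I gripped the knob and pressed to 14–19 N. The hatch gap then showed all along the free edge. The down force dropped to 11–13.5 N in places while the bolt was sliding, below the 14–18 N given for laying the hatch flat. The bolt still ran freely.
- **Sliding the bolt:** The bolt moved about 37 mm at the tool, at about 6–8 N, and stopped against the slot's end at about 14 N. That agrees with the 36 mm throw given.
- **Swinging the handle:** I followed the arc with the knob pivoting in the fingers, keeping light pressure towards home. I then released it and pressed the knob from above with closed fingers to about 11.5 N. It gave no further, with the knob's top at 165.4 mm against an expected 164.5 mm.
- **Final picture:** It shows the nose in the keeper, the handle lying level and the hatch down. The beaker, calculator and flask look unmoved. The bottle is partly hidden by the gripper, but its base looks in place. The gripper was clear, with nothing touching it.

Two things I could not check finely. The handle's angle and the bolt's last fraction of a millimetre were judged only from forces and coarse depth readings. The tool ended the swing about 0.3 mm short of where the bolt had stopped, which is within the 1.5 mm turning limit.

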